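# Open the bar clamp around the mended doll bed

## Robot

A 7-joint arm with a two-finger parallel gripper is mounted at the origin on the work surface. World frame = base frame: x ahead of the robot, y to its left, z up, the work surface at z = 0. Lengths are in m, angles in rad, forces in N, time in s.
With the tool pointing down it reaches from about 0.4 to 0.875 m from the base axis. Payload 6.5 kg.
Tool frame: the origin (TCP) lies at the very end of the fingers, on their centre line; the grasp point (between the pads) lies 19 mm behind it; z points along the fingers, y is the line along which they close (so a half turn about z gives the same grasp; the last joint's range is limited). The gripper opens to 88 mm and grips with 3 to 60 N. Pads are 18 mm wide; open, the fingers measure 123 mm over their backs; the gripper's body (75 mm by 187 mm) begins 45 mm behind the grasp point.
Start: joints at [-1.297, 0.536, -0.004, 1.538, 0.003, 1.067, -0.071], TCP at [0.217, 0.613, 0.239] pointing down, gripper open.
Joint ranges: [-2.7, 2.7], [-0.37, 2.16], [-1.27, 1.26], [0.24, 2.4], [-1.31, 4.45], [0.19, 1.91], [-2.76, 2.76]. Speed limits (rad/s): [2.39, 2.39, 3.14, 3.14, 3.14, 3.14, 3.14].

## Interface

Orientations are given as a 3x3 rotation matrix whose columns are the frame's x, y, z axes.
In Python, from cell import robot, snapshot gives the robot as it stands.
- The arm moves only by the shell command python3 -m jog 'ROWS' [FORCE]. ROWS is JSON, a list of rows, each a list of 7 numbers: the shift along the tool's x, y, z in mm, then the turn, a rotation vector about the tool's x, y, z in rad, then the closure, from 0 (fully open) to 1 (shut). A call has 1 to 20 rows; each row shifts and turns the commanded pose from where the row before left it, along the tool's axes as they then stand; what a row does not reach is not made up. A row lasts 1/10 s, in which the tool goes at most 50 mm and 8.59 degrees, less where a joint would pass 70% of its speed; a pose out of reach is approached as far as the arm can. A call with a gripper value outside its range is refused whole. The fingers move at their own pace and stop on an object; FORCE is the grip in N (left out, the last holds). Time passes only in rows, so rows that do not move let the fingers close. It gives the time, the measured TCP pose, the force, the opening and the grip force at its end, in the units of the state.
- robot.get_obs(): the state, without advancing time (a new reading comes with each control period).
- snapshot(name): name is "scene" or "top"; returns a dict with "pixels" (420x560x3 uint8, red, green, blue), "fx", "fy", "cx", "cy" (pixels), "rvec" (rotation vector, rad) and "tvec" (3), from world to camera coordinates, as OpenCV has them. Camera axes: x right, y down, z forward; pixel columns grow to the right and rows downward; lengths in m; the calibration is good to about 2 mm. A picture is of the moment at which its call begins. There is no depth.
- robot.sign_off(): hands the job in; it is judged then, once.
The state is a dict: "clock": time; "joint_positions": joint angles; "qd": joint speeds; "effort": joint torques, N m; "eef_pos": TCP position; "orientation": TCP orientation; "force": force on the tool from outside, world axes, zero at the start; "ft_torque": the same for the moment, N m; "finger_gap": opening from 0.0 (shut) to 1.0 (fully open); "finger_force": force on a finger pad.
Only numpy, scipy, OpenCV 4.12 (cv2) and the standard library are available. Lean on these libraries where they do the work, as an engineer would, in place of code of your own. Each camera call takes 0.05 s, during which the arm holds its last target. There are 200 camera calls.

## Task

The glue on the blue doll bed has dried: open the clamp that stands around it. With your fingertips press down the red release pad on the clamp's sliding jaw and, keeping it pressed, push the jaw back along its bar, away from the bed, right up to the black end stop; then let the pad go and move clear. Do not grasp anything, and leave the bed and the other toys standing where they are.

Things in the scene. Friction and masses are not known exactly. Their poses are not given: they have to be found in the camera images.
- clamp: Bar clamp fixed to the table by a birch foot board (70 x 360 x 6 mm). Origin on the table, under the bar. The toothed steel bar (16 mm wide, 340 long, tooth tips 38 up) runs along local y over the origin. Both jaws reach from it to local +x (118 mm), the bed between them. Fixed jaw at the -y end; black end stop (50 mm wide and high) at the +y end, face at y = +127 mm. Opens towards +y.
- jaw (a joint): Slide of the black sliding jaw along the bar, m: 0 closed, 0.100 fully back at the end stop. Friction 2.5 N; stays where left. Unless the release is pressed, the ratchet (8 mm pitch) blocks opening within 8 mm. Its housing is 40 mm wide, 51 long, top 88 mm above the table; the jaw arm on the bed side is 46 mm high.
- release (a joint): Rocker of the red release pad, rad: -0.03 to 0.14 at rest (tooth down on the rack), ratchet free above 0.15, stop at 0.40. It springs back up when let go. At the pad's middle that is up to 6 mm of travel to free the ratchet and 14 mm to the stop; the spring takes about 2 N at first, 5 N at the stop.
- pad_top (a point): Middle of the top face of the red release pad (38 mm across the bar, 36 along it), 62 to 66 mm above the table at rest; moves with jaw and rocker. The pad lies on the bed side (clamp-local -y) of the push wall, above the bar, and slopes up by up to 0.2 rad away from the wall; nothing stands above it.
- push_wall (a point): Middle of the flat black upright face of the sliding jaw's housing that looks to clamp-local -y, over the pad: 40 mm wide, from 52 to 88 mm above the table, this point 75 mm up. It lies 20 mm to the +y side of the pad's middle. A fingertip standing on the pad pushes the jaw along by this wall.
- bed: Blue wooden doll bed frame, loose, 140 x 100 mm and 82 mm high at the headboard, 0.25 kg. Origin under its centre; stands on the +x side of the bar between the jaws, with about 2 mm to spare at the fixed jaw and 1 to 9 mm at the sliding one. Must stay.
- teacup: White ceramic toy cup with handle, 68 mm across, 48 mm high, loose bystander. Origin under its centre.
- stool: Yellow round wooden doll stool, 60 mm across, 65 mm high, loose bystander. Origin under its centre.
- armchair: Green plastic doll armchair, about 70 x 82 mm, 74 mm high, loose bystander. Origin under its centre.
- saucepan: Grey aluminium toy saucepan, 72 mm across, 36 mm high, with a black handle 57 mm long; loose bystander. Origin under the pan's centre, the handle along its local -y.
Things that resemble listed ones, but are neither listed nor needed, are in the scene too. Several things have the shape of the bed; the one meant has the colours described above.

How it is judged:
On the way, in this order (a step that is already met when the one before it is completed fails the run):
1. the release pad is pressed, freeing the ratchet, with the jaw still at the bed (value of joint release above 0.12 rad and value of joint jaw below 0.03 m and contact force between the fingers and release above 0.3 N), for 0.04 s.
2. the jaw has been pushed back to the end stop (value of joint jaw above 0.092 m), for 0.1 s.
At the end, for the whole second after the job is handed in: The jaw is within 8 mm of the end stop (slide above 0.092 m) and at rest, the release pad has sprung back up (below 0.18 rad), the bed stands within 20 mm and the other toys within 30 mm of where they were, all upright (value of joint jaw above 0.092 m and velocity of joint jaw between -0.005 and 0.005 m/s and value of joint release below 0.18 rad and distance of bed from where it was at the start of the episode below 0.02 m and angle between bed's own z axis and vertical below 0.1 rad and distance of each of teacup, stool, armchair, saucepan from where it was at the start of the episode below 0.03 m and angle between each of teacup, stool, armchair, saucepan's own z axis and vertical below 0.2 rad); the robot touches nothing.
It fails at once if the bed is lifted or pushed away (height (world z) of bed above 0.01 m or distance of bed from where it was at the start of the episode above 0.025 m).
It fails at once if another toy is lifted, moved or knocked over (distance of any of teacup, stool, armchair, saucepan from where it was at the start of the episode above 0.035 m or height (world z) of any of teacup, stool, armchair, saucepan above 0.01 m).
It also fails if it takes over 32 s, if anything falls off the work surface, if the arm or the gripper's body presses on something with over 40 N, if the wrist force passes 120 N, or if a joint passes its speed limit or range.

## Working session

There is one attempt and no reset: what is moved stays moved. The work goes in short steps, Python scripts to look and compute and a shell command to move; the robot and the scene stay as the last step left them, time stands still between calls to the robot, and variables do not carry over. Pictures are saved under pics/ and viewed, at most 10 in all, crops included, and the job is handed in when it is done.

```bash
mkdir -p pics; ls; python3 - <<'E'
from cell import robot,snapshot
import cv2,json,numpy as np
for n in("scene","top"):
    s=snapshot(n);cv2.imwrite(f"pics/{n}0.png",s["pixels"][:,:,::-1]);p=s.pop("pixels");print(s)
    np.savez(f"{n}0.npz",pixels=p,**{k:v for k,v in s.items()})
o=robot.get_obs();print(o["eef_pos"],o["orientation"],o["clock"],o["finger_gap"])
E
```

```text
pics
{'fx': 501.07136059823665, 'fy': 501.07136059823665, 'cx': 282.67766260025496, 'cy': 205.00552039989427, 'rvec': array([ 0.7670775 ,  2.68777622, -0.95988228]), 'tvec': array([ 0.47828847, -0.25416301,  1.49850372])}
{'fx': 431.4236105638789, 'fy': 431.4236105638789, 'cx': 281.2441218429731, 'cy': 207.7203009614722, 'rvec': array([ 2.19234525, -2.19411035,  0.05776528]), 'tvec': array([0.09198175, 0.60713   , 1.06941518])}
[0.21647812 0.61232962 0.23794658] [[-9.42844791e-01  3.33231973e-01 -3.89085593e-04]
 [ 3.33232179e-01  9.42843666e-01 -1.46196992e-03]
 [-1.20328234e-04 -1.50806656e-03 -9.99998856e-01]] 0.1 0.9968928620135359
```

View pics/scene0.png

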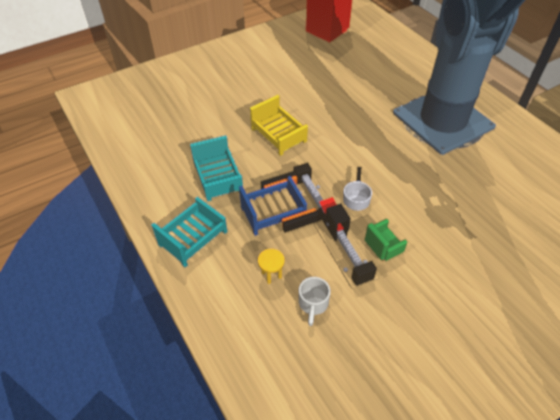

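View pics/top0.png

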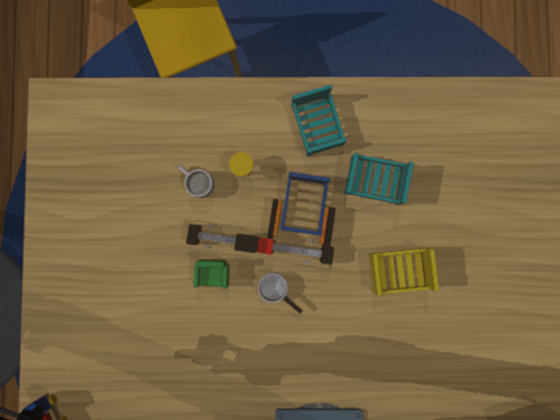

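The pictures show the blue bed at top (305,203) / scene (272,205). The lookalikes are teal at top (318,120) and (380,178), and yellow at (405,271). Only the blue one stands between the clamp's jaws. The red pad is at about top (265,246), with the end stop at (194,235). I'll confirm with an enlarged crop and measure.

```bash
cat >h.py <<'E'
import numpy as np,cv2
def back(s,uv,z):
    R=cv2.Rodrigues(s["rvec"])[0];t=np.array(s["tvec"])
    d=R.T@np.array([(uv[0]-s["cx"])/s["fx"],(uv[1]-s["cy"])/s["fy"],1]);c=-R.T@t
    return c+d*(z-c[2])/d[2]
def proj(s,P):
    R=cv2.Rodrigues(s["rvec"])[0];p=R@np.array(P)+s["tvec"]
    return np.array([s["fx"]*p[0]/p[2]+s["cx"],s["fy"]*p[1]/p[2]+s["cy"]])
def red(s,box):
    x0,y0,x1,y1=box;p=s["pixels"][y0:y1,x0:x1].astype(int)
    m=((p[...,0]>110)&(p[...,1]<60)&(p[...,2]<60)).astype(np.uint8)
    n,l,st,c=cv2.connectedComponentsWithStats(m);i=1+st[1:,4].argmax()
    q=np.argwhere(l==i)[:,::-1]+[x0,y0]
    return q,c[i]+[x0,y0],cv2.minAreaRect(q.astype(np.float32))
E
python3 - <<'E'
from h import *
T=np.load("top0.npz");S=np.load("scene0.npz")
c=T["pixels"][160:310,170:350,::-1];a=cv2.resize(c,None,fx=4,fy=4,interpolation=cv2.INTER_CUBIC)
cv2.imwrite("pics/c1.png",a)
c=S["pixels"][150:300,220:420,::-1];cv2.imwrite("pics/c2.png",cv2.resize(c,None,fx=4,fy=4,interpolation=cv2.INTER_CUBIC))
for s,b in((T,(240,225,290,265)),(S,(300,180,360,230))):
    q,ce,r=red(s,b);print(len(q),ce,r,back(s,ce,.064))
E
```

```text
190 [265.5        245.63684211] ((265.3231506347656, 245.59146118164062), (13.362215995788574, 14.5769624710083), 6.340191841125488) [0.51369552 0.12920857 0.064     ]
99 [327.08080808 204.34343434] ((327.7248229980469, 205.08261108398438), (9.769829750061035, 13.218002319335938), 73.3007583618164) [0.51564096 0.12598283 0.064     ]
```

View pics/c1.png

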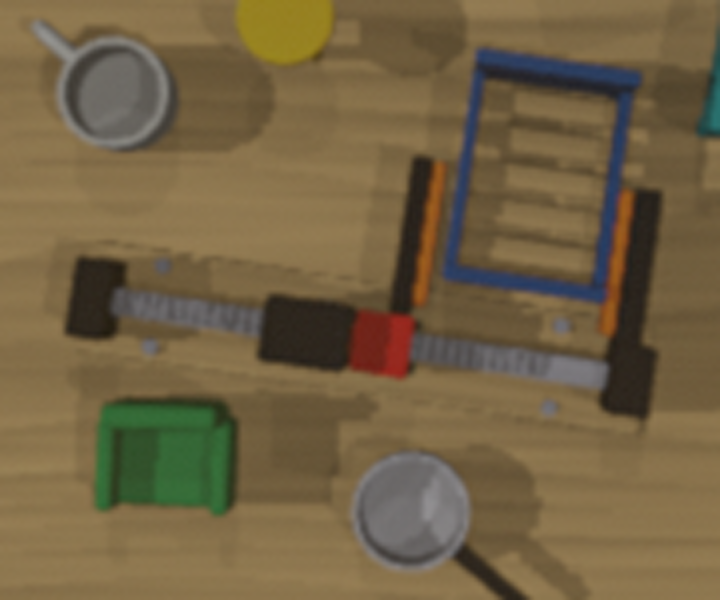

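View pics/c2.png

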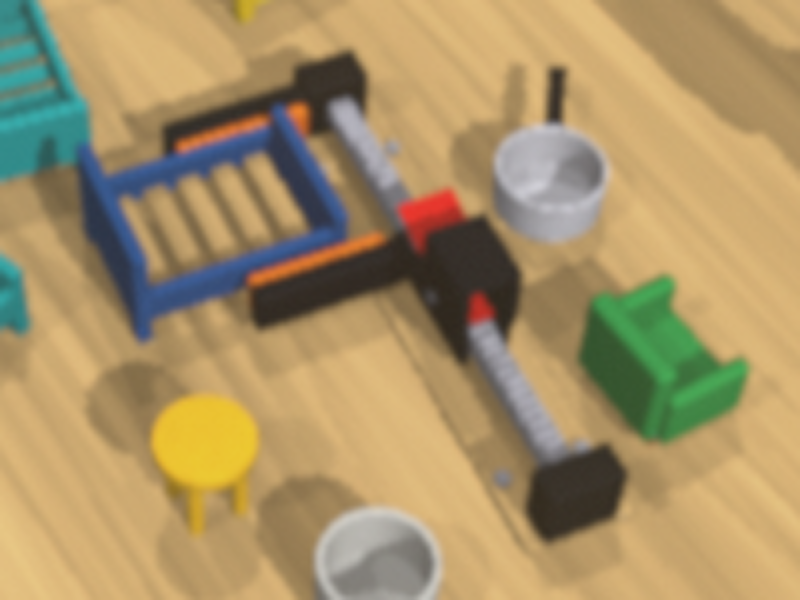

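Both crops show the blue bed between the orange-lined jaws, with the red pad at top px (265.5,245.6) right beside the black housing. The teacup, stool, armchair and pan are clear of the bar. Next I'll get the clamp axis and the tool error.

```bash
python3 - <<'E'
from h import *
from cell import robot
T=np.load("top0.npz");S=np.load("scene0.npz")
f=lambda x,y:(170+(x+.5)/4-.5,160+(y+.5)/4-.5)
g=lambda x,y:(220+(x+.5)/4-.5,150+(y+.5)/4-.5)
a=back(T,f(607,373),.036);b=back(T,f(115,300),.036)
st=back(T,f(97,298),.05)
sa=back(S,g(343,100),.036);sb=back(S,g(548,450),.036)
st2=back(S,g(577,482),.05)
for u,v in((a,b),(sa,sb)):
    d=(v-u)[:2];print(u,v,np.degrees(np.arctan2(d[1],d[0])),np.linalg.norm(d))
print("stop",st,st2)
q,ce,r=red(T,(240,225,290,265));print([back(T,p,.064)[:2].round(4) for p in cv2.boxPoints(r)])
h=[back(T,f(*p),.088).round(4)[:2] for p in((270,295),(355,305),(345,370),(260,360))];print("housing",h)
print([back(T,f(*p),.05).round(4)[:2] for p in((80,258),(125,263),(113,338),(66,333))])
E
```

```text
[ 0.49493027 -0.00707542  0.036     ] [0.53992287 0.29572568 0.036     ] 81.5483731505163 0.306125524936697
[ 0.49106294 -0.00399538  0.036     ] [0.54148514 0.28257969 0.036     ] 80.02108186306182 0.29097709172200303
stop [0.54125641 0.30397854 0.05      ] [0.5474334 0.3141187 0.05     ]
[array([0.4983, 0.1474]), array([0.5329, 0.1437]), array([0.5293, 0.1118]), array([0.4948, 0.1156])]
housing [array([0.5432, 0.1948]), array([0.5373, 0.145 ]), array([0.4994, 0.1508]), array([0.5053, 0.2005])]
[array([0.5656, 0.3146]), array([0.5625, 0.2871]), array([0.517, 0.294]), array([0.5201, 0.3226])]
```

Pad middle is about (0.515,0.128), z 0.064, and the two cameras and the wall position agree. The opening direction is about 81.5° and there are about 94 mm to go. I'll hold the fingers closed with tool x along the bar. First I move over the pad, then turn +1.38 about tool z.

```bash
python3 -m jog '[[-32,-25,5,0,0,0,1],[-32,-25,5,0,0,0,1],[-32,-25,5,0,0,0,1],[-32,-26,5,0,0,0,1],[-32,-26,5,0,0,0,1],[-32,-26,5,0,0,0,1],[-32,-26,5,0,0,0,1],[-32,-26,5,0,0,0,1],[-32,-25,5,0,0,0,1],[-32,-25,5,0,0,0,1],[-31,-25,5,0,0,0,1],[-31,-25,5,0,0,0,1],[-31,-26,5,0,0,0,1],[-30,-26,5,0,0,0,1],[0,0,0,0,0,0.14,1],[0,0,0,0,0,0.14,1],[0,0,0,0,0,0.14,1],[0,0,0,0,0,0.14,1],[0,0,0,0,0,0.14,1],[0,0,0,0,0,0.14,1]]' 30
python3 -m jog '[[0,0,5,0,0,0.14,1],[0,0,5,0,0,0.14,1],[0,0,5,0,0,0.14,1],[0,0,5,0,0,0.12,1],[0,0,0,0,0,0,1]]'
cat >look.py <<'E'
from h import *
from cell import robot,snapshot
import sys
o=robot.get_obs();p=np.array(o["eef_pos"]);R=np.array(o["orientation"])
print(o["clock"],p.round(4),R.round(3).tolist(),np.round(o["force"],2),o["finger_gap"])
print("x angle",np.degrees(np.arctan2(R[1,0],R[0,0])))
print("to pad centre in tool mm",(R.T@(np.array([.515,.128,.064])-p)*1000).round(1))
E
python3 look.py
```

```text
clock: 2.1
eef_pos: [0.5151, 0.1285, 0.1685]
orientation: [[-0.376, 0.927, -0.001], [0.927, 0.376, -0.0], [0.0, -0.001, -1.0]]
force: [0.1, 0.4, 0.2]
finger_gap: 0.008
finger_force: 0.0
clock: 2.6
eef_pos: [0.5146, 0.1286, 0.1479]
orientation: [[0.149, 0.989, -0.002], [0.989, -0.149, -0.001], [-0.001, -0.001, -1.0]]
force: [-0.6, 1.1, 0.5]
finger_gap: 0.009
finger_force: 0.0
2.6 [0.5146 0.1286 0.1479] [[0.149, 0.989, -0.002], [0.989, -0.149, -0.001], [-0.001, -0.001, -1.0]] [-0.6   1.09  0.53] 0.009024717131853715
x angle 81.42710287739959
to pad centre in tool mm [-0.4  0.6 83.9]
```

```bash
python3 -m jog '[[0,0,20,0,0,0,1],[0,0,20,0,0,0,1],[0,0,15,0,0,0,1],[0,0,12,0,0,0,1],[0,0,3,0,0,0,1],[0,0,0,0,0,0,1]]'; python3 - <<'E'
from cell import snapshot
import cv2
s=snapshot("scene");c=s["pixels"][140:260,260:420,::-1];cv2.imwrite("pics/n1.png",cv2.resize(c,None,fx=5,fy=5,interpolation=cv2.INTER_CUBIC))
E
python3 look.py
```

```text
clock: 3.2
eef_pos: [0.5153, 0.1285, 0.0785]
orientation: [[0.148, 0.989, -0.0], [0.989, -0.148, -0.0], [-0.0, -0.0, -1.0]]
force: [-0.6, 0.1, 0.1]
finger_gap: 0.003
finger_force: 0.0
3.25 [0.5157 0.1286 0.079 ] [[0.148, 0.989, 0.0], [0.989, -0.148, 0.0], [0.0, 0.0, -1.0]] [0.4  1.03 0.4 ] 0.005286729220444389
x angle 81.47990294253049
to pad centre in tool mm [-0.7 -0.6 15. ]
```

View pics/n1.png

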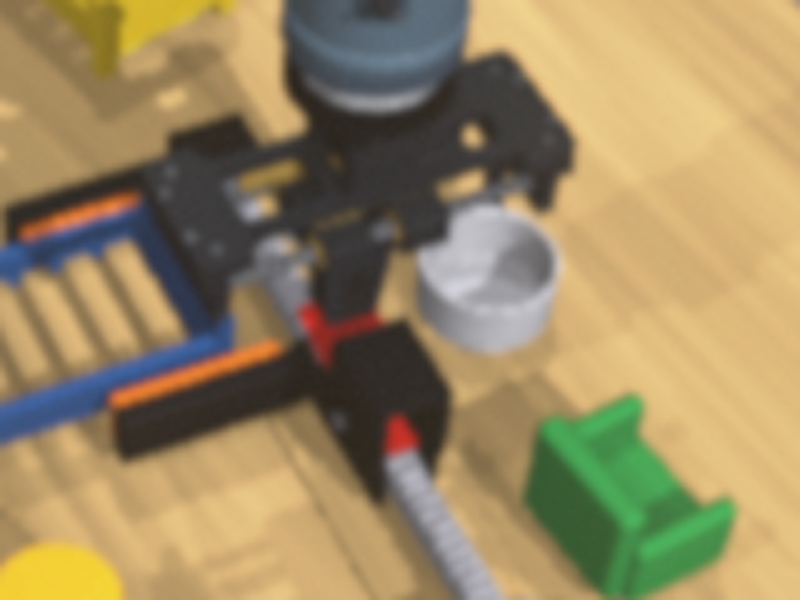

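The closed fingers stand just over the red pad, bed side of the housing (crop px (350,320)), with a strip of pad in front of the wall. Now I press.

```bash
python3 -m jog '[[0,0,5,0,0,0,1],[0,0,5,0,0,0,1],[0,0,3,0,0,0,1],[0,0,2,0,0,0,1],[0,0,2,0,0,0,1],[0,0,2,0,0,0,1],[0,0,0,0,0,0,1]]';python3 -m jog '[[0,0,2,0,0,0,1],[0,0,2,0,0,0,1],[0,0,0,0,0,0,1]]'
```

```text
clock: 3.95
eef_pos: [0.5155, 0.1282, 0.0596]
orientation: [[0.149, 0.989, 0.0], [0.989, -0.149, -0.0], [-0.0, 0.0, -1.0]]
force: [0.2, -3.1, 2.9]
finger_gap: 0.004
finger_force: 1.6
clock: 4.25
eef_pos: [0.5156, 0.1286, 0.0558]
orientation: [[0.149, 0.989, 0.0], [0.989, -0.149, 0.0], [0.0, 0.0, -1.0]]
force: [-0.8, -1.6, 5.9]
finger_gap: 0.004
finger_force: 2.8
```

```bash
python3 -m jog '[[0,0,2,0,0,0,1],[0,0,0,0,0,0,1]]';python3 -m jog '[[3,0,0,0,0,0,1],[4,0,0,0,0,0,1],[4,0,0,0,0,0,1],[4,0,0,0,0,0,1],[4,0,0,0,0,0,1],[4,0,0,0,0,0,1],[0,0,0,0,0,0,1]]'
```

```text
clock: 4.45
eef_pos: [0.5156, 0.1286, 0.0538]
orientation: [[0.149, 0.989, 0.0], [0.989, -0.149, 0.0], [0.0, 0.0, -1.0]]
force: [-0.6, -2.2, 5.6]
finger_gap: -0.0
finger_force: 2.9
clock: 5.15
eef_pos: [0.5192, 0.1522, 0.054]
orientation: [[0.148, 0.989, 0.001], [0.989, -0.148, 0.001], [0.001, 0.001, -1.0]]
force: [0.2, -1.1, 5.0]
finger_gap: 0.004
finger_force: 2.3
```

```bash
python3 -m jog '[[6,0,0,0,0,0,1],[8,0,0,0,0,0,1],[8,0,0,0,0,0,1],[8,0,0,0,0,0,1],[8,0,0,0,0,0,1],[8,0,0,0,0,0,1],[6,0,0,0,0,0,1],[0,0,0,0,0,0,1]]';python3 - <<'E'
from cell import snapshot
import cv2
s=snapshot("scene");c=s["pixels"][140:290,260:420,::-1];cv2.imwrite("pics/n2.png",cv2.resize(c,None,fx=4,fy=4,interpolation=cv2.INTER_CUBIC))
E
```

```text
clock: 5.95
eef_pos: [0.5272, 0.2042, 0.0541]
orientation: [[0.147, 0.989, 0.002], [0.989, -0.147, 0.001], [0.001, 0.001, -1.0]]
force: [1.7, 0.4, 4.4]
finger_gap: 0.009
finger_force: 1.8
```

View pics/n2.png

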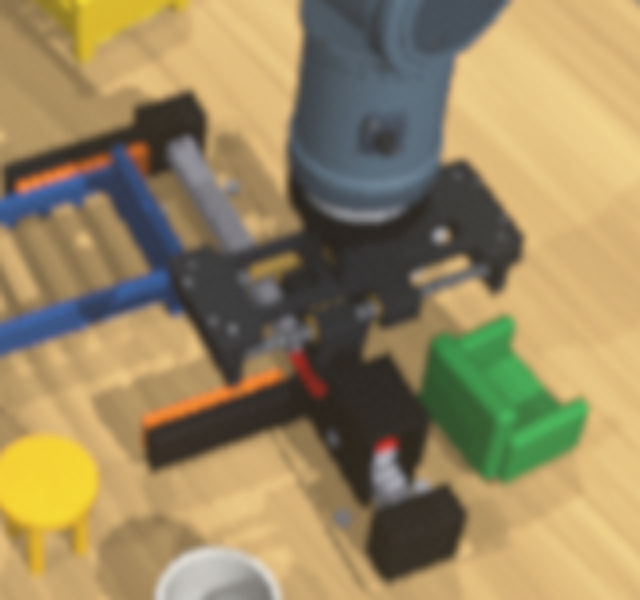

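The jaw slides with the fingers at the wall and is clear of the bed. The housing front is at crop px (395,470), about 25 mm short of the end stop. I'll carry on slowly.

```bash
python3 -m jog '[[5,0,0,0,0,0,1],[5,0,0,0,0,0,1],[5,0,0,0,0,0,1],[3,0,0,0,0,0,1],[3,0,0,0,0,0,1],[0,0,0,0,0,0,1]]';python3 -m jog '[[2,0,0,0,0,0,1],[2,0,0,0,0,0,1],[2,0,0,0,0,0,1],[0,0,0,0,0,0,1]]'
```

```text
clock: 6.6
eef_pos: [0.5297, 0.2213, 0.0539]
orientation: [[0.15, 0.989, -0.0], [0.989, -0.15, -0.003], [-0.003, 0.0, -1.0]]
force: [-0.7, -6.1, 6.3]
finger_gap: 0.002
finger_force: 4.3
clock: 7.0
eef_pos: [0.5307, 0.2265, 0.054]
orientation: [[0.151, 0.989, -0.0], [0.989, -0.151, -0.003], [-0.003, -0.0, -1.0]]
force: [-1.1, -6.9, 9.0]
finger_gap: 0.004
finger_force: 4.6
```

```bash
python3 -m jog '[[2,0,0,0,0,0,1],[2,0,0,0,0,0,1],[2,0,0,0,0,0,1],[0,0,0,0,0,0,1]]';python3 -m jog '[[2,0,0,0,0,0,1],[2,0,0,0,0,0,1],[0,0,0,0,0,0,1]]'
```

```text
clock: 7.4
eef_pos: [0.5317, 0.2334, 0.054]
orientation: [[0.15, 0.989, -0.0], [0.989, -0.15, -0.002], [-0.002, 0.0, -1.0]]
force: [-0.1, -5.7, 9.1]
finger_gap: 0.005
finger_force: 4.2
clock: 7.7
eef_pos: [0.5317, 0.234, 0.054]
orientation: [[0.152, 0.988, -0.002], [0.988, -0.152, -0.006], [-0.006, -0.001, -1.0]]
force: [-3.3, -12.1, 15.0]
finger_gap: 0.01
finger_force: 8.5
```

The jaw is hard against the stop: motion has halted at y = 0.234 and the force is rising. I'll hold briefly, lift straight up along the wall so the jaw isn't dragged back, then move clear.

```bash
python3 -m jog '[[1,0,0,0,0,0,1],[0,0,0,0,0,0,1],[0,0,0,0,0,0,1],[0,0,-4,0,0,0,1],[0,0,-4,0,0,0,1],[0,0,-5,0,0,0,1],[0,0,-5,0,0,0,1],[-3,0,-5,0,0,0,1],[-6,0,-5,0,0,0,1],[0,0,-20,0,0,0,1],[0,0,-40,0,0,0,1],[0,0,-40,0,0,0,1],[-30,0,-40,0,0,0,1],[-40,0,-20,0,0,0,1],[-40,0,0,0,0,0,1],[-40,0,0,0,0,0,1],[-30,0,0,0,0,0,1],[0,0,0,0,0,0,1]]'; python3 - <<'E'
from h import *
from cell import snapshot
s=snapshot("top");cv2.imwrite("pics/e1.png",cv2.resize(s["pixels"][90:330,150:450,::-1],None,fx=2.5,fy=2.5))
s=snapshot("scene");cv2.imwrite("pics/e2.png",cv2.resize(s["pixels"][120:330,150:430,::-1],None,fx=2.8,fy=2.8))
E
```

```text
clock: 9.5
eef_pos: [0.5035, 0.0492, 0.2424]
orientation: [[0.155, 0.988, 0.001], [0.988, -0.155, -0.0], [0.0, 0.001, -1.0]]
force: [0.4, -0.7, 0.2]
finger_gap: 0.006
finger_force: 0.0
```

View pics/e1.png

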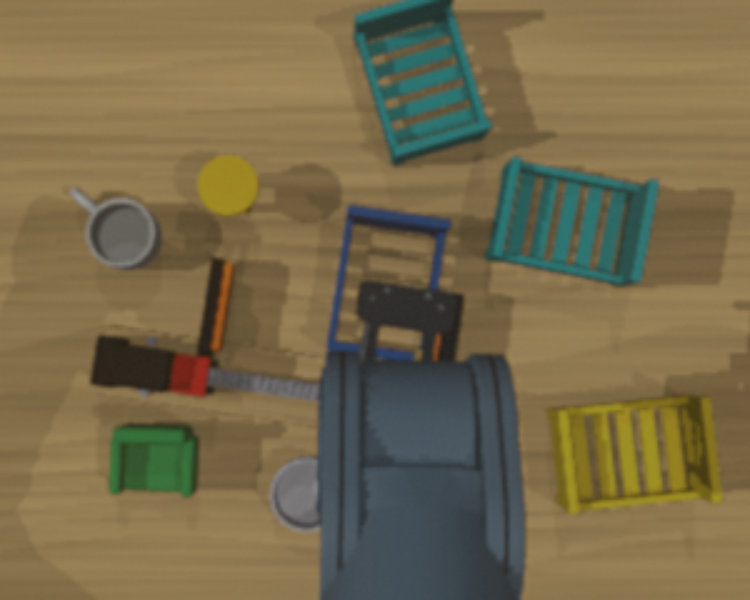

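View pics/e2.png

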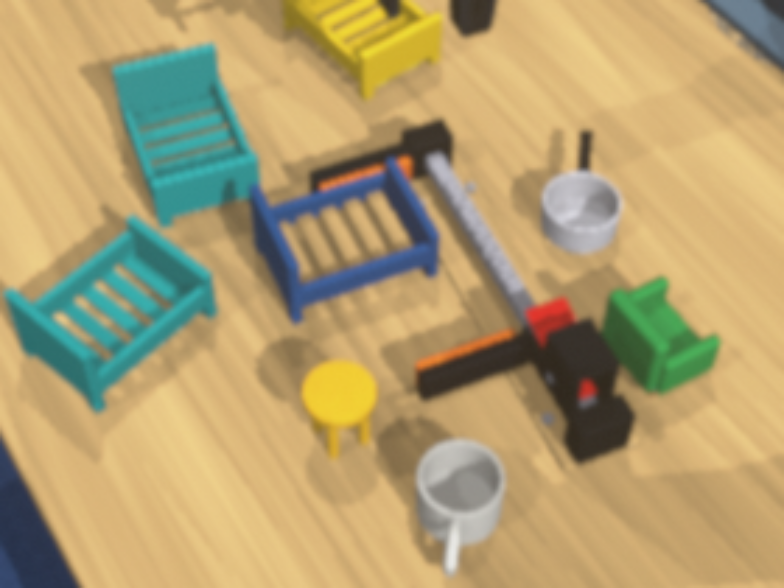

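Both pictures show the housing against the end stop (top crop px (130,365)), the pad sprung up, and the bed and toys in place. One numeric check of the pad's travel first, then hand in.

```bash
python3 - <<'E'
from h import *
from cell import snapshot,robot
s=snapshot("top");q,c,r=red(s,(200,220,260,265));p=back(s,c,.064)
T=np.load("top0.npz");q0,c0,r0=red(T,(240,225,290,265));print(p,np.linalg.norm(p-back(T,c0,.064)))
q,c,r=red(s,(200,220,260,265));print(back(s,c,.064))
st=np.array([.540,.290]);print("wall to stop face",np.linalg.norm(st-p[:2])-20-51e-0 if 0 else (np.linalg.norm(st-p[:2])-.071)*1000,"mm gap")
d=np.abs(s["pixels"].astype(int)-T["pixels"]).mean(2);b=lambda x0,y0,x1,y1:d[y0:y1,x0:x1].mean().round(1)
print("diff cup,stool,chair,bed head",b(175,165,215,197),b(228,150,255,177),b(192,258,230,290),b(282,170,332,200))
E
```

```text
[0.52564272 0.21790832 0.064     ] 0.08950073754895403
[0.52564272 0.21790832 0.064     ]
wall to stop face 2.5074257303729643 mm gap
diff cup,stool,chair,bed head 5.4 5.6 3.8 5.0
```

```bash
python3 - <<'E'
from h import *
from cell import snapshot
s=snapshot("scene");a=cv2.resize(s["pixels"][215:290,325:395,::-1],None,fx=7,fy=7,interpolation=cv2.INTER_CUBIC)
t=snapshot("top");b=cv2.resize(t["pixels"][215:260,180:240,::-1],None,fx=5,fy=5,interpolation=cv2.INTER_CUBIC)
b=cv2.convertScaleAbs(b,alpha=2.2);a=cv2.convertScaleAbs(a,alpha=1.8)
o=np.zeros((525,800,3),np.uint8);o[:,:490]=a;o[:225,495:795]=b;cv2.imwrite("pics/z.png",o)
d=np.array([.148,.989])
st=np.array([.540,.290])
for lab,pt in(("stop top edge L/R",[np.r_[st+k*np.array([.989,-.148]),.05] for k in(.025,-.025)]),("housing rear top if touching",[np.r_[st+k*np.array([.989,-.148]),.088] for k in(.02,-.02)])):
    print(lab,[((proj(s,p)-[325,215]+.5)*7).round() for p in pt],[((proj(t,p)-[180,215]+.5)*5+[495,0]).round() for p in pt])
E
```

```text
stop top edge L/R [array([179., 350.]), array([316., 298.])] [array([604.,  50.]), array([587., 152.])]
housing rear top if touching [array([206., 279.]), array([318., 236.])] [array([587.,  59.]), array([573., 144.])]
```

View pics/z.png

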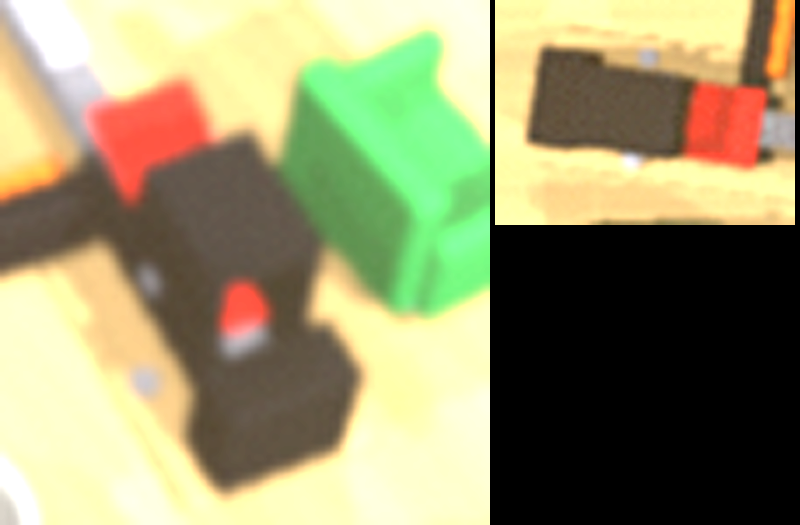

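The zoom shows steel bar still visible between the housing and the stop at crop px (240,340). My stop-face edge from the top view was really the foot of its front face, so the stop is about 9 mm farther on. So the jaw is likely held by the ratchet about 10 mm short. I'll go back, press deeper and push again.

```bash
python3 -m jog '[[30,0,0,0,0,0,1],[40,0,0,0,0,0,1],[40,0,0,0,0,0,1],[40,-3,15,0,0,0,1],[27,0,35,0,0,0,1],[0,0,40,0,0,0,1],[0,0,30,0,0,0,1],[0,0,20,0,0,0,1],[0,0,12,0,0,0,1],[0,0,10,0,0,0,1],[0,0,0,0,0,0,1]]';python3 look.py
```

```text
clock: 10.85
eef_pos: [0.5269, 0.2293, 0.079]
orientation: [[0.148, 0.989, -0.001], [0.989, -0.148, -0.0], [-0.001, -0.001, -1.0]]
force: [0.7, -0.2, -0.2]
finger_gap: 0.002
finger_force: 0.0
10.85 [0.5269 0.2293 0.079 ] [[0.148, 0.989, -0.001], [0.989, -0.148, -0.0], [-0.001, -0.001, -1.0]] [ 0.75 -0.18 -0.21] 0.0024658211301829456
x angle 81.5060148547962
to pad centre in tool mm [-101.9    3.2   15. ]
```

```bash
python3 -m jog '[[-5,2,0,0,0,0,1],[0,0,6,0,0,0,1],[0,0,6,0,0,0,1],[0,0,4,0,0,0,1],[0,0,3,0,0,0,1],[0,0,3,0,0,0,1],[0,0,3,0,0,0,1],[0,0,0,0,0,0,1]]';python3 -m jog '[[0,0,3,0,0,0,1],[0,0,0,0,0,0,1]]'; python3 -m jog '[[0,0,2,0,0,0,1],[0,0,0,0,0,0,1]]'
```

```text
clock: 11.65
eef_pos: [0.5287, 0.2219, 0.0546]
orientation: [[0.15, 0.989, -0.0], [0.989, -0.15, -0.002], [-0.002, -0.0, -1.0]]
force: [-1.6, -5.3, 7.2]
finger_gap: 0.007
finger_force: 4.0
clock: 11.85
eef_pos: [0.5287, 0.221, 0.0522]
orientation: [[0.15, 0.989, -0.001], [0.989, -0.15, -0.003], [-0.003, -0.001, -1.0]]
force: [-3.3, -8.2, 12.0]
finger_gap: 0.003
finger_force: 6.7
clock: 12.05
eef_pos: [0.5288, 0.2209, 0.0516]
orientation: [[0.151, 0.989, -0.001], [0.989, -0.151, -0.002], [-0.002, -0.001, -1.0]]
force: [-8.0, -9.2, 26.9]
finger_gap: 0.004
finger_force: 14.2
```

```bash
python3 -m jog '[[0,0,-1.5,0,0,0,1],[3,0,0,0,0,0,1],[3,0,0,0,0,0,1],[3,0,0,0,0,0,1],[3,0,0,0,0,0,1],[0,0,0,0,0,0,1]]';python3 -m jog '[[3,0,0,0,0,0,1],[3,0,0,0,0,0,1],[0,0,0,0,0,0,1]]'
```

```text
clock: 12.65
eef_pos: [0.5295, 0.2232, 0.0521]
orientation: [[0.156, 0.988, -0.005], [0.988, -0.156, -0.013], [-0.014, -0.003, -1.0]]
force: [-9.6, -28.2, 30.3]
finger_gap: 0.003
finger_force: 17.7
clock: 12.95
eef_pos: [0.5327, 0.2339, 0.0527]
orientation: [[0.154, 0.988, 0.0], [0.988, -0.154, -0.007], [-0.007, 0.002, -1.0]]
force: [-4.1, -19.1, 23.0]
finger_gap: 0.006
finger_force: 16.8
```

```bash
python3 -m jog '[[3,0,0,0,0,0,1],[3,0,0,0,0,0,1],[0,0,0,0,0,0,1]]'; python3 - <<'E'
from h import *
from cell import snapshot
s=snapshot("scene");a=cv2.resize(s["pixels"][215:290,325:395,::-1],None,fx=7,fy=7,interpolation=cv2.INTER_CUBIC)
cv2.imwrite("pics/z2.png",cv2.convertScaleAbs(a,alpha=2.5))
E
```

```text
clock: 13.25
eef_pos: [0.5326, 0.2339, 0.0527]
orientation: [[0.157, 0.988, -0.003], [0.987, -0.157, -0.014], [-0.014, -0.001, -1.0]]
force: [-9.1, -32.2, 32.8]
finger_gap: 0.006
finger_force: 25.2
```

View pics/z2.png

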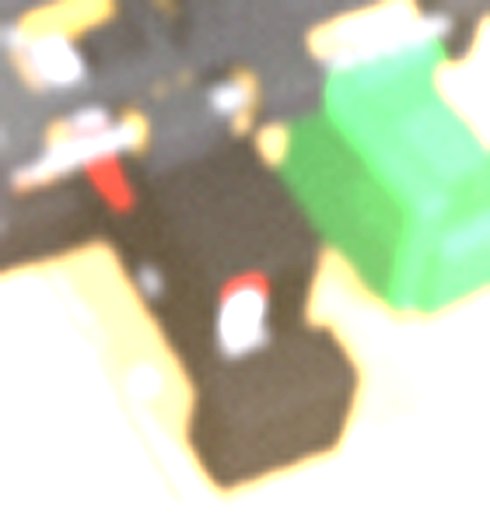

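The housing corner sits at (320,235), exactly as before, although the pad is now fully bottomed and I'm pushing with 32 N. The jaw is therefore hard on the end stop. The bright patch at (240,320) is a window in the housing's rear face, where the rocker's tail moved. I'll ease off, lift straight up and move clear.

```bash
python3 -m jog '[[-6,0,0,0,0,0,1],[-6,0,0,0,0,0,1],[0,0,-4,0,0,0,1],[0,0,-4,0,0,0,1],[0,0,-5,0,0,0,1],[0,0,-5,0,0,0,1],[-4,0,-5,0,0,0,1],[-6,0,-5,0,0,0,1],[0,0,-20,0,0,0,1],[0,0,-40,0,0,0,1],[0,0,-40,0,0,0,1],[-30,0,-40,0,0,0,1],[-40,0,-20,0,0,0,1],[-40,0,0,0,0,0,1],[-40,0,0,0,0,0,1],[-30,0,0,0,0,0,1],[0,0,0,0,0,0,1],[0,0,0,0,0,0,1]]'; python3 - <<'E'
from h import *
from cell import snapshot
s=snapshot("top");q,c,r=red(s,(200,220,260,265));p=back(s,c,.064)
T=np.load("top0.npz");q0,c0,r0=red(T,(240,225,290,265));print(p,np.linalg.norm(p-back(T,c0,.064)),len(q0),len(q))
b=lambda r:[back(T,x,.066)[1].round(4) for x in cv2.boxPoints(r)];print(b(r0),b(r))
S=np.load("scene0.npz")
s2=snapshot("scene");q,c,r=red(s2,(325,215,360,250));q0,c0,r0=red(S,(300,180,360,230))
p=back(s2,c,.064);p0=back(S,c0,.064);print(p,p0,np.linalg.norm(p-p0),len(q0),len(q))
# red/black (wall) edge travel: template match of the pad+housing patch along the bar, at pad height
for n,A,B,z in(("top",T,s,.075),("scene",S,s2,.075)):
    d=np.array([.148,.989,0]);w=np.array([.518,.148,z])
    g0=cv2.GaussianBlur(A["pixels"].astype(np.float32),(0,0),.7);g1=cv2.GaussianBlur(B["pixels"].astype(np.float32),(0,0),.7)
    e=np.array([.989,-.148,0]);L,W=np.meshgrid(np.arange(-.045,.045,.002),np.arange(-.018,.019,.003))
    def samp(g,s,t):
        P=np.array([proj(s,w+(l+t)*d+v*e) for l,v in zip(L.ravel(),W.ravel())],np.float32)
        return cv2.remap(g,P[None,:,0],P[None,:,1],cv2.INTER_LINEAR).ravel()
    a=samp(g0,A,0);cs=[(np.corrcoef(a,samp(g1,B,t))[0,1],t) for t in np.arange(.07,.111,.001)];print(n,max(cs))
E
```

```text
clock: 15.1
eef_pos: [0.5022, 0.048, 0.2397]
orientation: [[0.149, 0.989, 0.001], [0.989, -0.149, 0.001], [0.001, 0.0, -1.0]]
force: [-0.3, 0.3, 0.1]
finger_gap: 0.004
finger_force: 0.0
[0.52870851 0.22430527 0.064     ] 0.09627446756260112 190 193
[np.float64(0.1473), np.float64(0.1435), np.float64(0.1118), np.float64(0.1156)] [np.float64(0.2423), np.float64(0.2376), np.float64(0.2063), np.float64(0.2112)]
[0.53010223 0.22151128 0.064     ] [0.51564096 0.12598283 0.064     ] 0.0966168398251331 99 129
top (np.float64(0.9821894441799066), np.float64(0.09400000000000003))
scene (np.float64(0.9925081103935338), np.float64(0.09600000000000003))
```

Both cameras now give a jaw travel of 94–97 mm, up from 89.5 mm before the second push. It stalled under 32 N with the release bottomed, so it's at the stop, and the robot is clear. Handing in.

```bash
python3 -c "
from cell import robot
print(robot.sign_off())"
```

```text
the job is handed in; nothing more can be done
None
```

I opened the clamp to the end stop and handed the job in. It took a second push, because the first left the jaw a few millimetres short. The pad is released, the arm is clear, and the bed and toys looked undisturbed in the last pictures I viewed, taken before that push; sign-off returned no verdict.

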